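# Hang the hook rail in the cleaner and hold its lid at balance

### The job

Lift the hook rail off the cream pot and hang it in the tank of the ultrasonic cleaner, one end right down in each of the two pockets in the rim, without dropping it, and let go of it. Then bring the thrown-back lid forward, without letting it fall shut, to the point where it balances upright over its hinge, and finish with the gripper still holding it there, so that I can tighten the slack thumbscrew of the lid stay. Leave the other things on the bench where they are.

Things in the scene. Friction and masses are not known exactly. Their poses are not given: they have to be found in the camera images.
- hook_rail: Hook rail: 10 mm square steel bar 154 mm long (its y), blue moulded grip 12 (x) by 40 (y) mm at mid length, from the bar's top (10 mm above its underside) up to 26 mm; four wire hooks under the bar at y = +-27 and +-46, 29 mm deep. Origin: underside of the bar at mid length; z up. About 0.14 kg. It lies across the cream pot's mouth; grip the blue block across x, from above.
- cleaner: Ultrasonic cleaner, fixed: steel housing 128 (x) by 170 (y) by 95 mm high, tank empty, open at the top 100 by 130 mm about the middle, floor 22 mm up. Origin: middle of the underside; z up, -x its front (black panel with two knobs), +x its hinge side. Slotted stay and brass thumbscrew stick out 20 mm on the +y side, drain cock on -y. The thrown-back lid leans up over +x.
- rail_seat (a point): Point midway between the two pocket floors, 78 mm above the bench and 12 mm in front of the housing's middle; axes as the cleaner's. With the rail home its origin lies here, its y along the cleaner's y (either way round). The bar's top is then 7 mm below the rim, the top of the blue grip 9 mm above it.
- pocket_left (a point): Middle of the floor of the pocket in the tank's +y wall. The pocket is 14 mm wide (x), its mouth flared to 30 mm at the rim, 17 mm deep, open to the tank, its closed outer end 82 mm from the middle: the rail has 2 mm play each way in x and 5 mm in y.
- pocket_right (a point): Middle of the floor of the like pocket in the tank's -y wall.
- lid (a joint): Angle of the lid, rad: 0 shut, 1.57 its steel plate plumb, 1.90 thrown back on its stop (the start). 0.4 kg on an almost free hinge; its centre of mass is straight above the hinge at 1.57: from less than that it falls shut, from more it falls back to the stop.
- lid_hinge (a point): Middle of the hinge axis, which runs along the cleaner's y; 70 mm behind the cleaner's middle, 110 mm above the bench. At joint value q the lid runs from here along (-cos q, 0, sin q) in the cleaner's axes; closed it reaches to -x.
- lid_tab (a point): Middle of the black grip tab at the lid's free edge: 64 mm wide (along the cleaner's y), 12 mm thick; 152 mm from the hinge axis; the tab's free edge is 12 mm beyond this point, the steel edge of the lid (18 mm thick there with its skirt) 15 mm short of it. Moves with the lid.
- cream_pot: Cream plastic beaker, 125 mm across the mouth, 122 mm high, loose, open and empty, holding up the rail at the start. Origin: middle of the underside.
- chain_pliers: Small pliers with yellow grips, 42 x 138 x 11 mm, lying loose. Bystander; origin under its middle.
- brass_pan: Oval brass weighing pan, 78 x 144 x 23 mm, loose. Bystander; origin under its middle.
- bristle_brush: Bench brush standing on its wooden handle, 51 x 54 x 146 mm, loose. Bystander; origin under its middle.

How it is judged:
By the outcome, as a careful person would: the job done as asked, in the order asked, and still so for the second after the job is handed in, while the arm keeps its last pose, push and grip.
It also fails if it takes over 54 s, if anything falls off the work surface, if the arm or the gripper's body presses on something with over 40 N, if the wrist force passes 120 N, or if a joint passes its speed limit or range.

### The arm

A 6-joint arm with a two-finger parallel gripper is mounted at the origin on a cart in front of the work surface, level with it; the furniture and walls round the work are solid. World frame = base frame: x ahead of the robot, y to its left, z up, the work surface at z = 0. Lengths are in m, angles in degrees, forces in N, time in s.
With the tool pointing down it reaches from about 0.3 to 0.75 m from the base axis. Payload 8.5 kg.
Tool frame: the origin (TCP) lies midway between the tips of the shut fingers; the grasp point (between the pads) lies 19 mm behind it; z points along the fingers, y is the direction in which the jaws open and shut (so a half turn about z gives the same grasp; the last joint's range is limited). The gripper opens to 85 mm and grips with 20 to 120 N. Pads are 22 mm wide; open, the fingers measure 114 mm over their backs; the gripper's body (76 mm by 85 mm) begins 54 mm behind the grasp point. The pads swing forward as they close: fully open they stand 13 mm farther back than shut.
Start: joints at [51.549, 21.807, 74.336, -0, 83.858, -12.336], TCP at [0.242, 0.494, 0.231] pointing down, gripper open.
Joint ranges: [-178.18, 178.18], [-50.72, 133.34], [12.68, 142.11], [-81.47, 261.47], [9.98, 163.14], [-165.26, 165.26]. Speed limits (degrees/s): [136.94, 136.94, 180, 180, 180, 180].

### API

Orientations are given as a 3x3 rotation matrix whose columns are the frame's x, y, z axes.
In Python, from rig import env, viewer, ticket gives the robot as it stands. The module is installed in compiled form; this text tells all that it offers.
- The arm moves only by the shell command python3 -m pendant 'ROWS' [FORCE]. ROWS is JSON, a list of rows, each a list of 3 entries, a list of its own where there are three numbers: the shift along the world's x, y, z in mm, then the turn about the world's z in rad, then the opening, from -1 (shut) to 1 (fully open). A call has 1 to 12 rows; each row shifts and turns the pose as measured when the row begins; what a row does not reach is not made up. A row lasts 1/8 s, in which the tool goes at most 62.5 mm and 10.7 degrees, less where a joint would pass 70% of its speed; a pose out of reach is approached as far as the arm can. A call with a gripper value outside its range is refused whole. The fingers move at their own pace and stop on an object; FORCE is the grip in N (left out, the last holds). Time passes only in rows, so rows that do not move let the fingers close. It gives the time, the measured TCP pose, the force and the opening at its end, in the units of the state.
- env.observe(): the state, without advancing time (a new reading comes with each control period).
- viewer.get_image(name): name is "scene" or "top" or "wrist"; returns (picture, depth): 400x640x3 uint8, red, green, blue; 400x640 float32, m along the optical axis (not along the pixel's ray), 0 where there is no reading.
- viewer.camera_params(name): a dict with "fx", "fy", "cx", "cy" (pixels), "rvec" (rotation vector, rad) and "tvec" (3), from world to camera coordinates, as OpenCV has them; the wrist camera has in their place "T_tool_cam" (4x4, takes a point from camera to tool coordinates, whose origin is the TCP and whose axes are the flange's). Camera axes: x right, y down, z forward; pixel columns grow to the right and rows downward; lengths in m; the calibration is good to about 2 mm. A picture is of the moment at which its call begins: read the wrist's pose just before it. camera_params takes no time and is no camera call.
- ticket.close_job(): hands the job in, once; it reports no verdict.
The state is a dict: "time_s": time; "q": joint angles; "qvel": joint speeds; "joint_efforts": joint torques, N m; "position": TCP position; "tool_rot": TCP orientation; "ft_force": force on the tool from outside, world axes, zero at the start; "wrist_torque": the same for the moment, N m; "grip_width": finger opening in m.
Only numpy, scipy, OpenCV 4.12 (cv2) and the standard library are available. Lean on these libraries where they do the work, as an engineer would, in place of code of your own. Each camera call takes 0.05 s, during which the arm holds its last target. There are 200 camera calls.

## Working session

There is one attempt and no reset: what is moved stays moved. The work goes in short steps, Python scripts to look and compute and a shell command to move; the robot and the scene stay as the last step left them, time stands still between calls to the robot, and variables do not carry over. Pictures are saved under pics/ and viewed, about 8 in all and at most 12, crops included, and the job is handed in when it is done.

```bash
mkdir -p pics
cat > h.py <<'E'
import numpy as np, cv2
from rig import env, viewer, ticket
def cloud(name):
    s=env.observe(); im,d=viewer.get_image(name); p=viewer.camera_params(name)
    v,u=np.mgrid[0:400,0:640]
    c=np.stack([(u-p['cx'])/p['fx']*d,(v-p['cy'])/p['fy']*d,d],-1)
    if name=='wrist':
        T=np.array(p['T_tool_cam']); t=c@T[:3,:3].T+T[:3,3]
        w=t@np.array(s['tool_rot']).T+np.array(s['position'])
    else:
        R=cv2.Rodrigues(np.array(p['rvec'],float))[0]; w=(c-np.array(p['tvec']).ravel())@R
    w[d==0]=np.nan
    return im,w
def save(n,im): cv2.imwrite('pics/'+n,cv2.cvtColor(im,cv2.COLOR_RGB2BGR))
E
python3 - <<'E'
from h import *
s=env.observe(); print({k:np.round(v,3).tolist() for k,v in s.items()})
for n in('scene','top'):
    im,w=cloud(n); save(n+'1.png',im); np.savez(n+'1.npz',im=im,w=w)
E
```

```text
{'time_s': 0.0, 'q': [51.549, 21.843, 74.385, 0.0, 83.858, -12.335], 'qvel': [0.012, -0.017, -0.025, 0.0, 0.026, -0.051], 'joint_efforts': [-0.001, -44.846, -23.128, -0.0, 0.005, -0.0], 'position': [0.242, 0.494, 0.231], 'tool_rot': [[-0.898, 0.44, -0.001], [0.44, 0.898, -0.001], [0.0, -0.001, -1.0]], 'ft_force': [-0.136, 0.739, 0.4], 'wrist_torque': [0.019, 0.058, 0.028], 'grip_width': 0.086}
```

View pics/scene1.png

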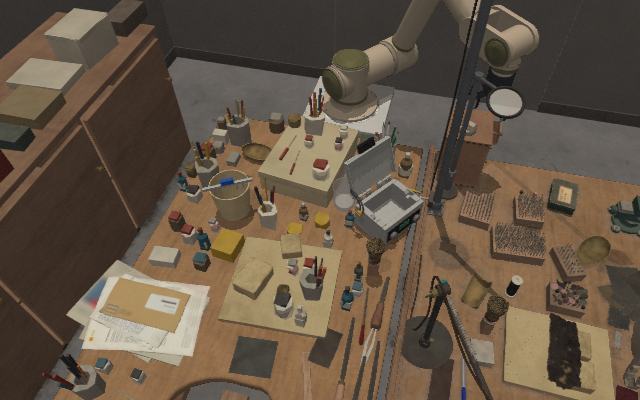

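View pics/top1.png

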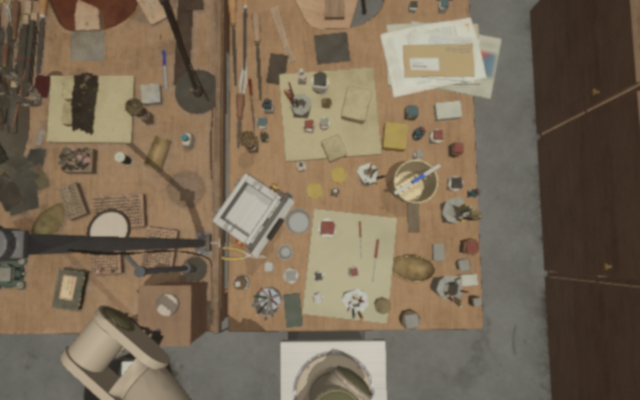

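The scene view shows the pot with the rail at (228,185). The cleaner is at (385,205), with its lid thrown back towards the robot and its front facing the camera. In the top view the rail is at (415,180), the cleaner at (253,212) and the lid tab at (275,228).

Run:
```python
from h import *
out=[]
for n,box,cb in(('top',(385,150,445,210),(205,165,305,265)),('scene',(195,160,260,225),(330,130,435,245))):
    f=np.load(n+'1.npz'); im,w=f['im'],f['w']
    def crop(b): return np.s_[b[1]:b[3],b[0]:b[2]]
    I=im[crop(box)].astype(int);W=w[crop(box)]
    m=(I[...,2]-I[...,0]>50)&(W[...,2]>.1); P=W[m]
    print(n,'blue',m.sum(),np.nanmedian(P,0),np.nanmin(P,0),np.nanmax(P,0))
    m=(W[...,2]>.121); P=W[m]; 
    if n=='top':
        Q=W[(W[...,2]>.116)&(W[...,2]<.124)]; print('rim circ',cv2.minEnclosingCircle(Q[:,:2].astype(np.float32)))
    Q=W[(W[...,2]>.125)];print('rail',cv2.minAreaRect(Q[:,:2].astype(np.float32)),np.nanmax(Q[:,2]))
    W=w[crop(cb)]; Q=W[(W[...,2]>.090)&(W[...,2]<.099)]
    print('cleaner rim',cv2.minAreaRect(Q[:,:2].astype(np.float32)),len(Q))
    Q=W[(W[...,2]>.12)];print('lid',Q.max(0),Q.min(0),Q[Q[:,2]>Q[:,2].max()-.01].mean(0))
    out.append(cv2.resize(im[crop(cb)],(400,400),interpolation=cv2.INTER_CUBIC))
save('crop.png',np.hstack(out))
```

```text
top blue 33 [ 0.62419684 -0.24469372  0.14836075] [ 0.61527398 -0.25636371  0.1419015 ] [ 0.63534058 -0.22731156  0.1528311 ]
rim circ ((0.6187993288040161, -0.24103091657161713), 0.06296753883361816)
rail ((0.6094863414764404, -0.23127907514572144), (0.1049053817987442, 0.1631479263305664), 3.5800628662109375) 0.1548112474240936
cleaner rim ((0.5440566539764404, 0.24427193403244019), (0.20760592818260193, 0.3053135871887207), 13.611629486083984) 859
lid [0.60830741 0.24765219 0.27292129] [0.41101251 0.10449015 0.12012121] [0.47814513 0.15169145 0.26658259]
scene blue 73 [ 0.62681155 -0.24207327  0.14584281] [ 0.61294806 -0.26018966  0.13005782] [ 0.63923114 -0.22621622  0.15324018]
rail ((0.6195787191390991, -0.2545372247695923), (0.26074641942977905, 0.12158720940351486), 86.42362976074219) 0.15384043853791948
cleaner rim ((0.420967161655426, 0.16860680282115936), (0.4512113928794861, 0.30007022619247437), 44.027381896972656) 1172
lid [0.75100055 0.36423436 0.27287988] [0.25260719 0.02841632 0.12003158] [0.48141916 0.15112407 0.26629935]
```

View pics/crop.png

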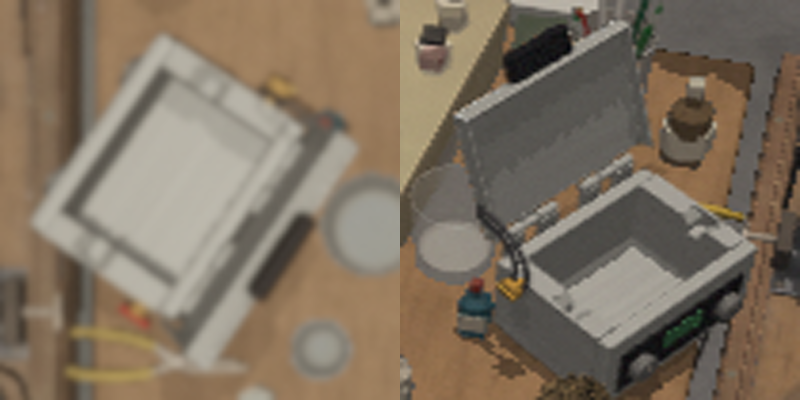

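Run:
```python
from h import *
from scipy.optimize import minimize
for n,cb,rb in(('top',(205,165,305,265),(385,150,445,210)),('scene',(330,130,435,245),(195,160,260,225))):
    f=np.load(n+'1.npz'); im,w=f['im'],f['w']
    W=w[cb[1]:cb[3],cb[0]:cb[2]]; z=W[...,2]
    near=np.hypot(W[...,0]-.55,W[...,1]-.22)<.16
    m=((z>.089)&(z<.101)&near).astype(np.uint8)
    k,l,st,ce=cv2.connectedComponentsWithStats(m); i=1+st[1:,4].argmax()
    Q=W[l==i]; print(n,'rim',cv2.minAreaRect(Q[:,:2].astype(np.float32)),len(Q),np.median(Q[:,2]))
    # tank floor
    F=W[(z>.015)&(z<.03)&near]; 
    # lid plane by robust PCA
    L=W[(z>.14)&(z<.25)&(np.hypot(W[...,0]-.48,W[...,1]-.15)<.13)]
    for _ in range(4):
        c=np.median(L,0) if _==0 else L.mean(0); nn=np.linalg.svd(L-L.mean(0))[2][2]; d=(L-L.mean(0))@nn; L=L[abs(d)<max(.004,1.5*d.std())]
    print('lid n',nn,'yaw',np.degrees(np.arctan2(nn[1],nn[0])),L.mean(0),len(L))
    I=im[rb[1]:rb[3],rb[0]:rb[2]].astype(int);R=w[rb[1]:rb[3],rb[0]:rb[2]]
    b=(I[...,2]-I[...,0]>25)&(R[...,2]>.138);P=R[b]
    ev=np.linalg.svd(P[:,:2]-P[:,:2].mean(0))[2][0]; print('blue',P.mean(0),cv2.minAreaRect(P[:,:2].astype(np.float32)),'dir',np.degrees(np.arctan2(ev[1],ev[0])))
    # bar: light pixels above rim, 
    d=R[...,:2]-P[:,:2].mean(0); dist=np.hypot(d[...,0],d[...,1]); near=(dist<.085)&(R[...,2]>.1255)&(R[...,2]<.16)
    B=R[near]; ev=np.linalg.svd(B[:,:2]-B[:,:2].mean(0))[2][0]; print('bar',cv2.minAreaRect(B[:,:2].astype(np.float32)),len(B),np.degrees(np.arctan2(ev[1],ev[0])),B.mean(0))
```

```text
top rim ((0.5485113263130188, 0.248832106590271), (0.12921546399593353, 0.17345206439495087), 55.38867950439453) 937 0.09547329585623787
lid n [-0.54830628 -0.80171658 -0.23793013] yaw -124.36882351987438 [0.4932895  0.17059385 0.19716732] 403
blue [ 0.62439358 -0.24292928  0.14823136] ((0.623343288898468, -0.24200759828090668), (0.010911008343100548, 0.037800151854753494), 33.104278564453125) dir 120.37033671013137
bar ((0.6190571784973145, -0.242233544588089), (0.11352027207612991, 0.12347804754972458), 76.35549926757812) 212 121.03402216784049 [ 0.62263221 -0.24171889  0.13661986]
scene rim ((0.553840696811676, 0.24116940796375275), (0.13683244585990906, 0.18983125686645508), 55.48454666137695) 800 0.09531298926055634
lid n [-0.53670019 -0.78670385 -0.30504092] yaw -124.30234629654582 [0.4904553  0.17013236 0.18786309] 1123
blue [ 0.62691805 -0.24202289  0.14584545] ((0.6257221698760986, -0.24297533929347992), (0.01544029638171196, 0.037618137896060944), 32.53085708618164) dir 119.95148208623762
bar ((0.6202503442764282, -0.23951725661754608), (0.12111364305019379, 0.12001850455999374), 80.33220672607422) 248 -59.04665713104523 [ 0.62768254 -0.2440879   0.13546336]
```

Run:
```python
from h import *
H=np.full((22,30),-1.)
for n in('top','scene'):
    w=np.load(n+'1.npz')['w'].reshape(-1,3); w=w[~np.isnan(w[:,0])]
    i=((w[:,0]+.0)/.05).astype(int); j=((w[:,1]+.6)/.05).astype(int)
    ok=(w[:,0]>0)&(w[:,1]>-.6)&(i<22)&(j<30)
    np.maximum.at(H,(i[ok],j[ok]),w[ok,2])
print('cols y cm',[round(-60+5*k) for k in range(4,26)])
for r in range(21,-1,-1): print(r*5,(H[r,4:26]*100).astype(int).tolist())
```

```text
cols y cm [-40, -35, -30, -25, -20, -15, -10, -5, 0, 5, 10, 15, 20, 25, 30, 35, 40, 45, 50, 55, 60, 65]
105 [3, 3, 3, 3, 2, 1, 1, 1, 1, 0, 1, 1, 2, 1, 2, 3, 43, 40, 1, 1, 1, 1]
100 [3, 3, 3, 3, 2, 1, 1, 0, 1, 0, 2, 2, 1, 1, 2, 45, 44, 1, 1, 0, 1, 0]
95 [4, 4, 4, 4, 2, 2, 2, 2, 9, 11, 2, 2, 1, 1, 2, 45, 44, 2, 1, 1, 2, 2]
90 [3, 3, 3, 2, 2, 7, 7, 6, 10, 11, 2, 2, 1, 3, 2, 21, 18, 2, 3, 3, 2, 2]
85 [4, 4, 5, 5, 1, 7, 7, 7, 4, 15, 18, 10, 7, 3, 2, 3, 2, 2, 15, 15, 3, 2]
80 [4, 4, 5, 5, 5, 6, 7, 7, 8, 18, 18, 4, 4, 2, 2, 2, 0, 1, 15, 15, 3, 2]
75 [4, 7, 9, 5, 5, 2, 2, 6, 7, 8, 2, 8, 15, 14, 2, 2, 7, 6, 2, 2, 2, 2]
70 [6, 5, 5, 5, 5, 2, 2, 6, 6, 2, 2, 1, 15, 15, 2, 2, 5, 1, 2, 2, 7, 1]
65 [1, 13, 13, 12, 12, 14, 8, 5, 5, 7, 5, 0, 8, 10, 2, 2, 1, 1, 1, 1, 7, 1]
60 [7, 12, 15, 15, 15, 17, 15, 8, 5, 3, 5, 14, 10, 10, 2, 2, 1, 0, 0, 3, 3, 3]
55 [14, 11, 12, 13, 14, 1, 0, 7, 4, 8, 24, 15, 10, 10, 10, 2, 0, 1, 1, 6, 7, 7]
50 [17, 10, 1, 1, 9, 9, 10, 15, 15, 9, 27, 25, 10, 8, 10, 3, 1, 46, 46, 6, 7, 7]
45 [16, 1, 1, 1, 9, 10, 10, 15, 15, 9, 27, 27, 18, 10, 10, 100, 94, 48, 48, 7, 3, 3]
40 [7, 3, 2, 2, 9, 10, 10, 9, 9, 9, 6, 24, 24, 9, 4, 101, 48, 48, 48, 6, 6, 6]
35 [5, 15, 2, 2, 9, 10, 13, 13, 14, 13, 6, 5, 4, 7, 2, 4, 48, 6, 6, 6, 7, 7]
30 [15, 15, 10, 2, 9, 10, 22, 25, 14, 14, 6, 14, 14, 10, 2, 21, 49, 53, 49, 0, 1, 0]
25 [15, 17, 1, 3, 12, 13, 25, 25, 14, 14, 9, 13, 14, 1, 2, 21, 54, 53, 53, 1, 0, 1]
20 [0, 0, 6, 7, 11, 12, 22, 24, 9, 9, 4, 14, 14, 1, 51, 54, 54, 53, 53, 52, 1, 0]
15 [0, 1, 0, 6, 0, 1, 0, 0, 0, 3, 3, 0, 0, 56, 58, 58, 55, 54, 54, 0, 0, 0]
10 [-100, -100, -100, -100, 1, 1, 1, 16, 13, 1, 1, 0, -100, 56, 53, 55, 55, 54, -100, -100, -100, -100]
5 [-100, -100, -100, -100, 0, 0, 19, 21, 21, 6, 1, 0, -100, -100, -88, -88, -100, -88, -88, -100, -100, -100]
0 [-88, -88, -87, -88, 0, 14, 21, 22, 22, 21, 1, 0, -88, -88, -88, -87, -88, -88, -88, -88, -88, -100]
```

```bash
python3 -m pendant '[[[0,0,40],0,1],[[20,-20,40],-0.1,1]]' 40
```

```text
time_s: 0.35
position: [0.2606, 0.4729, 0.3091]
tool_rot: [[-0.849, 0.528, -0.007], [0.528, 0.849, -0.007], [0.002, -0.01, -1.0]]
ft_force: [0.9, 1.2, 0.4]
grip_width: 0.0854
```

```bash
python3 -m pendant '[[[5,-50,20],-0.1,1],[[10,-55,20],-0.1,1],[[10,-55,15],-0.1,1],[[10,-55,10],-0.1,1],[[5,-60,0],0,1],[[5,-60,0],0,1],[[10,-55,0],0,1],[[30,-50,0],0,1]]'
```

```text
time_s: 1.35
position: [0.3446, 0.0217, 0.3767]
tool_rot: [[-0.569, 0.823, -0.005], [0.823, 0.569, -0.004], [-0.0, -0.006, -1.0]]
ft_force: [1.3, 1.5, -0.7]
grip_width: 0.0855
```

```bash
python3 -m pendant '[[[40,-40,0],-0.07,1],[[42,-40,-5],0,1],[[42,-40,-10],0,1],[[42,-40,-15],0,1],[[40,-38,-15],0,1],[[38,-36,-15],0,1],[[20,-18,-10],0,1],[[0,0,0],0,1]]'
python3 - <<'E'
from h import *
print(env.observe()['position'])
im,w=cloud('wrist'); save('w1.png',im)
I=im.astype(int); b=(I[...,2]-I[...,0]>25)&(w[...,2]>.140)&(w[...,2]<.16)&(np.hypot(w[...,0]-.6235,w[...,1]+.242)<.06)
P=w[b]; r=cv2.minAreaRect(P[:,:2].astype(np.float32)); print(b.sum(),P.mean(0),np.median(P[:,2]),r, np.argwhere(b).mean(0))
B=w[(w[...,2]>.127)&(w[...,2]<.137)&(np.hypot(w[...,0]-.6235,w[...,1]+.242)<.085)]
ev=np.linalg.svd(B[:,:2]-B[:,:2].mean(0))[2][0];print('bar',len(B),B.mean(0),cv2.minAreaRect(B[:,:2].astype(np.float32)),np.degrees(np.arctan2(ev[1],ev[0])))
E
```

```text
time_s: 2.35
position: [0.6157, -0.2434, 0.299]
tool_rot: [[-0.501, 0.865, -0.01], [0.865, 0.502, 0.0], [0.005, -0.009, -1.0]]
ft_force: [0.5, 0.9, -1.0]
grip_width: 0.0855
[ 0.61570092 -0.24341522  0.29901701]
433 [ 0.6225432  -0.24281021  0.14803191] 0.1480809938138311 ((0.6226146221160889, -0.24345800280570984), (0.010719064623117447, 0.03908181190490723), 30.876583099365234) [185.55658199 326.84295612]
bar 1035 [ 0.61961767 -0.2369571   0.1320631 ] ((0.6228144764900208, -0.2432815432548523), (0.010734673589468002, 0.15279878675937653), 31.343599319458008) -58.664781855825055
```

View pics/w1.png

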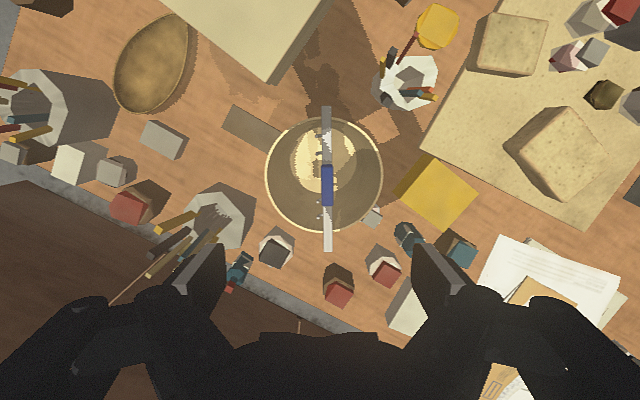

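The wrist view shows the rail axis vertical in the picture, with the blue grip at (327,186) between the fingers. I'll narrow the jaws so they clear the pot mouth.

```bash
python3 -m pendant '[[[7,0,-45],0.02,0],[[0,0,-45],0,0],[[0,0,-30],0,0],[[0,0,0],0,0]]'
```

```text
time_s: 2.9
position: [0.6206, -0.2393, 0.1821]
tool_rot: [[-0.522, 0.853, -0.004], [0.853, 0.522, -0.003], [-0.001, -0.005, -1.0]]
ft_force: [-0.6, 0.1, 0.5]
grip_width: 0.0424
```

```bash
python3 -m pendant '[[[2,-4,-30],0,0],[[0,0,-27],0,0],[[0,0,0],0,0]]'
```

```text
time_s: 3.28
position: [0.624, -0.2431, 0.1322]
tool_rot: [[-0.523, 0.853, 0.006], [0.852, 0.523, -0.009], [-0.011, 0.0, -1.0]]
ft_force: [0.1, 0.4, 0.3]
grip_width: 0.0426
```

```bash
python3 -m pendant '[[[-1,0,-7],0,0],[[0,0,0],0,-1],[[0,0,0],0,-1],[[0,0,0],0,-1],[[0,0,0],0,-1]]' 50
```

```text
time_s: 3.9
position: [0.6242, -0.2435, 0.1305]
tool_rot: [[-0.523, 0.852, 0.012], [0.852, 0.523, -0.013], [-0.018, 0.004, -1.0]]
ft_force: [-1.6, 1.2, -1.7]
grip_width: 0.0107
```

```bash
python3 -m pendant '[[[0,0,10],0,-1],[[0,0,20],0,-1],[[0,0,35],0,-1],[[0,0,35],0,-1],[[0,0,0],0,-1]]'
python3 - <<'E'
from h import *
im,w=cloud('wrist'); save('w2.png',im); np.savez('w2.npz',w=w,im=im)
print(env.observe()['position'])
E
```

```text
time_s: 4.53
position: [0.6238, -0.2433, 0.2352]
tool_rot: [[-0.523, 0.852, 0.012], [0.852, 0.523, -0.013], [-0.018, 0.004, -1.0]]
ft_force: [-0.7, -0.1, -2.0]
grip_width: 0.0107
[ 0.62323603 -0.24295144  0.23292886]
```

View pics/w2.png

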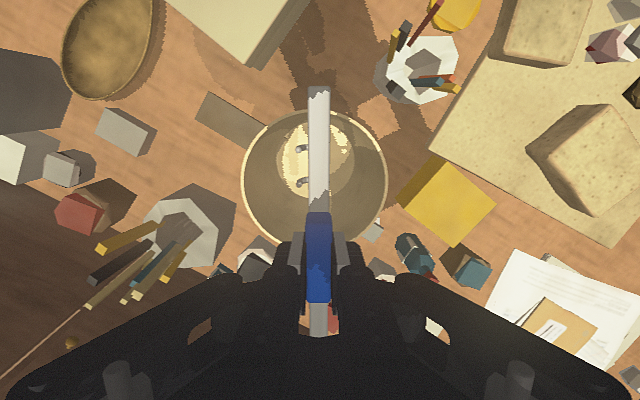

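The rail hangs level from the fingers, with its blue grip at (318,255) between the pads and the pot left in place. I'll measure the rail relative to the tool while carrying it across.

```bash
python3 -m pendant '[[[0,10,55],0,-1],[[0,30,45],0,-1],[[0,50,20],0.1,-1],[[-5,55,0],0.1,-1],[[-5,55,0],0.1,-1],[[-5,55,0],0.1,-1],[[-10,55,0],0,-1],[[-10,55,0],0,-1],[[-10,55,0],0,-1],[[-10,45,0],0,-1],[[0,20,0],0,-1],[[0,0,0],0,-1]]'
python3 - <<'E'
from h import *
s=env.observe(); p0=np.array(s['position']);R=np.array(s['tool_rot'])
im,w=cloud('wrist'); save('w3.png',im)
t=(w-p0)@R
m=(abs(t[...,1])<.015)&(abs(t[...,0])<.09)&(t[...,2]>-.012)&(t[...,2]<.006)
P=t[m]; print(len(P))
f=np.polyfit(P[:,0],P[:,1],1);g=np.polyfit(P[:,0],P[:,2],1)
print('x range',P[:,0].min(),P[:,0].max(),'y slope,off',f,'z',g,np.median(P[:,2]))
v=R@np.array([1,f[0],g[0]]); print('rail dir deg',np.degrees(np.arctan2(v[1],v[0])),'tilt',v[2])
I=im.astype(int);b=(I[...,2]-I[...,0]>25)&(abs(t[...,1])<.015)&(t[...,2]>-.04)&(t[...,2]<.0);B=t[b];print('blue',len(B),B[:,0].min(),B[:,0].max(),np.percentile(B[:,2],[2,50]))
print(p0,np.degrees(np.arctan2(R[1,1],R[0,1])))
# cleaner from here
z=w[...,2];near=np.hypot(w[...,0]-.5485,w[...,1]-.2488)<.13
mm=((z>.089)&(z<.101)&near).astype(np.uint8);k,l,st,ce=cv2.connectedComponentsWithStats(mm); i=1+st[1:,4].argmax();Q=w[l==i]
print('rim',len(Q),cv2.minAreaRect(Q[:,:2].astype(np.float32)),np.median(Q[:,2]))
E
```

```text
time_s: 6.08
position: [0.5615, 0.2561, 0.3326]
tool_rot: [[-0.82, 0.572, -0.026], [0.572, 0.82, -0.006], [0.018, -0.02, -1.0]]
ft_force: [0.3, -1.4, -2.5]
grip_width: 0.011
3758
x range -0.05144212026906472 0.07750346214769412 y slope,off [-0.00123429 -0.00040939] z [-0.0082435  -0.00255966] -0.0024440110653041747
rail dir deg 145.13085564252265 tilt 0.025854085183048287
blue 2217 -0.01903769908058363 0.021151016451950368 [-0.01904965 -0.01766044]
[0.56153474 0.25607426 0.33262302] 55.089381000819266
rim 2927 ((0.5291764140129089, 0.21555963158607483), (0.06585131585597992, 0.17877930402755737), 54.9878044128418) 0.09502264192409979
```

View pics/w3.png

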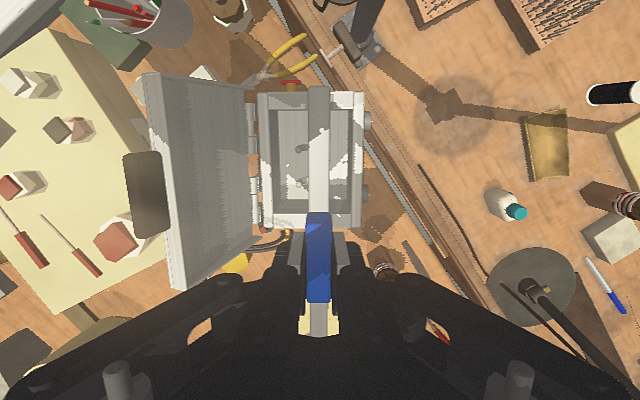

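The wrist view shows the cleaner's rim at (255–362, 92–228) and the rail over it, nearly parallel to the tank. The lid is to the left, with its tab at (147,195). Next I'll measure the rim edges and pockets along the tool axes.

```bash
cat > fit.py <<'E'
from h import *
def fit():
    s=env.observe(); p0=np.array(s['position']);R=np.array(s['tool_rot'])
    im,w=cloud('wrist'); z=w[...,2]
    a=np.radians(-124.5); ex=np.array([np.cos(a),np.sin(a)]); ey=np.array([-ex[1],ex[0]])
    C=np.array([.5485,.2488]); d=w[...,:2]-C; cx=d@ex; cy=d@ey
    on=(z>.091)&(z<.099)
    # front edge: per-cy-bin min of cx ; ends: per-cx-bin extremes
    fr=[];e1=[];e2=[]
    for b in np.arange(-.075,.075,.01):
        q=cx[on&(cy>b)&(cy<b+.01)&(cx>-.08)&(cx<0)]
        if len(q)>15: fr.append((b+.005,np.percentile(q,2)))
    for b in np.arange(-.06,.06,.01):
        q=cy[on&(cx>b)&(cx<b+.01)&(abs(cy)<.1)]
        if (q>0).sum()>8: e2.append((b+.005,np.percentile(q[q>0],98)))
        if (q<0).sum()>8: e1.append((b+.005,np.percentile(q[q<0],2)))
    for n,e in(('front',fr),('-y end',e1),('+y end',e2)): print(n,np.round(np.array(e)*1000,1).tolist())
    # pocket/rim interior: map z over rim strips at cy=+-72
    for sg in(1,-1):
        r=[]
        for b in np.arange(-.045,.03,.003):
            q=z[(cx>b)&(cx<b+.003)&(sg*cy>.068)&(sg*cy<.080)&(z<.15)]
            r.append((round(b*1000+1.5),round(1000*float(np.median(q))) if len(q)>3 else None))
        print('strip',sg,r)
    d=p0[:2]-C; print('tcp in cleaner mm',d@ex*1000,d@ey*1000,p0[2],'tool y yaw',np.degrees(np.arctan2(R[1,1],R[0,1])))
    return im
E
python3 -c "
from fit import *
fit()"
```

```text
front [[-70.0, -61.9], [-60.0, -62.5], [-50.0, -62.8], [-40.0, -63.2], [-30.0, -62.0], [-20.0, -62.3], [-10.0, -62.7], [-0.0, -63.0], [10.0, -62.2], [20.0, -62.2], [30.0, -62.5], [40.0, -62.8], [50.0, -63.1], [60.0, -61.9], [70.0, -62.1]]
-y end [[-55.0, -84.9], [-45.0, -86.1], [-35.0, -86.2], [-25.0, -86.3], [5.0, -86.6], [15.0, -86.7], [25.0, -86.8], [35.0, -86.9], [45.0, -87.0], [55.0, -84.8]]
+y end [[-55.0, 79.6], [-45.0, 82.4], [-35.0, 82.3], [-25.0, 82.3], [15.0, 82.2], [25.0, 88.4], [35.0, 91.4], [45.0, 87.1], [55.0, 79.9]]
strip 1 [(-44, 95), (-40, 95), (-37, 95), (-34, 95), (-31, 95), (-28, 95), (-25, 95), (-22, None), (-19, None), (-16, None), (-13, None), (-10, None), (-7, None), (-4, None), (-1, None), (2, None), (5, None), (8, None), (11, 95), (14, 95), (17, 95), (20, 95), (23, 95), (26, 95), (29, 95)]
strip -1 [(-44, 95), (-40, 95), (-37, 95), (-34, 96), (-31, 95), (-28, 95), (-25, 95), (-22, 93), (-19, None), (-16, None), (-13, None), (-10, None), (-7, None), (-4, None), (-1, None), (2, None), (5, 95), (8, 95), (11, 95), (14, 95), (17, 95), (20, 95), (23, 95), (26, 95), (29, 95)]
tcp in cleaner mm -12.803470917349346 7.19175666745561 0.3327363048745659 tool y yaw 55.030715238840685
```

```bash
python3 -m pendant '[[[-7,3,-50],0.007,-1],[[0,0,-50],0,-1],[[0,0,-50],0,-1],[[0,0,-30],0,-1],[[0,0,0],0,-1]]'
python3 -c "
from fit import *
save('w4.png',fit())"
```

```text
time_s: 6.8
position: [0.5568, 0.2493, 0.1485]
tool_rot: [[-0.817, 0.577, -0.023], [0.577, 0.817, -0.007], [0.014, -0.019, -1.0]]
ft_force: [0.7, 0.2, -0.5]
grip_width: 0.0108
front [[-70.0, -61.8], [-60.0, -62.2], [-50.0, -62.4], [-40.0, -62.4], [-30.0, -62.5], [-20.0, -62.3], [-10.0, -62.3], [-0.0, -62.4], [10.0, -62.2], [20.0, -62.3], [30.0, -62.2], [40.0, -62.3], [50.0, -62.0]]
-y end [[-55.0, -85.1], [-45.0, -86.4], [-35.0, -86.5], [-25.0, -86.7], [-15.0, -87.0], [-5.0, -87.0], [5.0, -86.6], [15.0, -86.7], [25.0, -86.8], [35.0, -86.6], [45.0, -86.6], [55.0, -85.1]]
+y end [[-55.0, 53.1], [-45.0, 54.5], [-15.0, 82.4], [5.0, 82.6], [55.0, 50.0]]
strip 1 [(-44, None), (-40, None), (-37, None), (-34, None), (-31, None), (-28, None), (-25, None), (-22, None), (-19, None), (-16, None), (-13, None), (-10, 90), (-7, None), (-4, None), (-1, None), (2, None), (5, 95), (8, 95), (11, None), (14, None), (17, None), (20, None), (23, None), (26, None), (29, None)]
strip -1 [(-44, 95), (-40, 95), (-37, 95), (-34, 95), (-31, 95), (-28, 95), (-25, 95), (-22, 93), (-19, 90), (-16, 79), (-13, 78), (-10, 78), (-7, 78), (-4, 88), (-1, 91), (2, 94), (5, 95), (8, 95), (11, 95), (14, 95), (17, 95), (20, 95), (23, 95), (26, 95), (29, 95)]
tcp in cleaner mm -5.120570802612388 6.548511265642951 0.1484532591993768 tool y yaw 54.77697829461374
```

```bash
python3 -m pendant '[[[-3,9,-5],0.011,-1],[[0,0,0],0,-1]]'
python3 -c "
from fit import *
fit()" | tail -1
```

```text
time_s: 7.1
position: [0.5558, 0.2587, 0.1478]
tool_rot: [[-0.823, 0.568, -0.015], [0.568, 0.823, -0.005], [0.009, -0.013, -1.0]]
ft_force: [-0.2, 0.0, -1.8]
grip_width: 0.0111
tcp in cleaner mm -12.336848620013638 0.4386153228684755 0.14775750411323366 tool y yaw 55.38771043504631
```

```bash
python3 -m pendant '[[[-2,0,-15],0,-1],[[0,0,-15],0,-1],[[0,0,-8],0,-1],[[0,0,0],0,-1]]'
python3 -c "
from fit import *
fit()" | tail -1
```

```text
time_s: 7.65
position: [0.5539, 0.2585, 0.1077]
tool_rot: [[-0.823, 0.568, -0.014], [0.568, 0.823, -0.005], [0.008, -0.012, -1.0]]
ft_force: [0.9, -0.4, -2.5]
grip_width: 0.011
tcp in cleaner mm -11.037743586384364 -1.0811346810539308 0.10767047415605455 tool y yaw 55.38528818145835
```

```bash
python3 -m pendant '[[[0,0,-8],0,-1],[[0,0,-6],0,-1],[[0,0,-4],0,-1],[[0,0,0],0,-1]]'
python3 -c "
from fit import *
fit()" | tail -1
```

```text
time_s: 8.2
position: [0.5544, 0.2586, 0.0893]
tool_rot: [[-0.823, 0.568, -0.012], [0.568, 0.823, -0.005], [0.007, -0.011, -1.0]]
ft_force: [0.7, -0.2, -1.6]
grip_width: 0.0105
tcp in cleaner mm -11.43242642358121 -0.6971062478025981 0.08930369359985582 tool y yaw 55.382889441749406
```

```bash
python3 -m pendant '[[[0,0,-4],0,-1],[[0,0,-2],0,-1],[[0,0,0],0,-1]]'
python3 -c "
from fit import *
save('w5.png',fit())" | tail -1
```

```text
time_s: 8.62
position: [0.5551, 0.2589, 0.087]
tool_rot: [[-0.823, 0.568, -0.007], [0.568, 0.823, -0.004], [0.003, -0.008, -1.0]]
ft_force: [0.2, -0.5, -1.4]
grip_width: 0.0112
tcp in cleaner mm -12.073485503450627 -0.3380282785491583 0.08699387977264683 tool y yaw 55.407391984040146
```

View pics/w5.png

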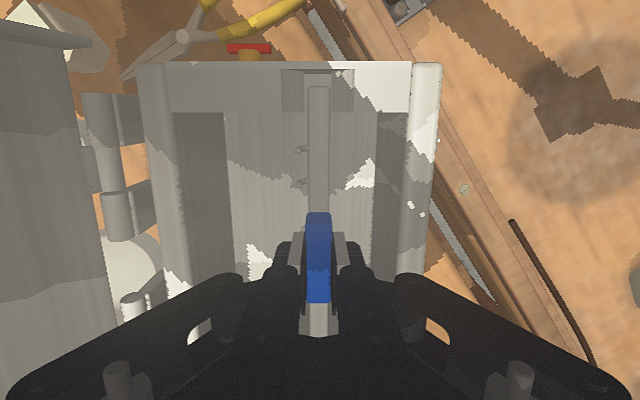

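The far end of the bar sits inside its pocket at (318,90), with clearance on both sides. A little more descent is left.

```bash
python3 -m pendant '[[[0,0,-3],0,-1],[[0,0,-2],0,-1],[[0,0,0],0,-1]]'
```

```text
time_s: 9.05
position: [0.5553, 0.259, 0.0867]
tool_rot: [[-0.824, 0.567, -0.003], [0.567, 0.823, -0.004], [0.0, -0.005, -1.0]]
ft_force: [-0.3, -0.6, -1.1]
grip_width: 0.0112
```

```bash
cat > seat.py <<'E'
from h import *
im,w=cloud('wrist'); z=w[...,2]
a=np.radians(-124.5); ex=np.array([np.cos(a),np.sin(a)]); ey=np.array([-ex[1],ex[0]])
d=w[...,:2]-np.array([.5485,.2488]); cx=d@ex; cy=d@ey
m=lambda c:np.round(1000*np.nanmedian(z[c]),1)
print('rim -y',m((cy<-.07)&(cy>-.082)&(cx>-.05)&(cx<-.03)&(z>.08)))
for y in(-.074,-.067,-.055,-.04): 
    c=(abs(cy-y)<.004)&(abs(cx+.0115)<.003)&(z>.06); print(y,m(c),c.sum())
c=(z>.082)&(z<.094)&(cy<-.04)&(cy>-.076)&(abs(cx+.0115)<.012); print('bar cx',1000*cx[c].min(),1000*cx[c].max(),'cy min',1000*cy[c].min())
E
python3 seat.py; python3 -m pendant '[[[0,0,-5],0,-1],[[0,0,0],0,-1]]'; python3 seat.py
```

```text
rim -y 95.2
-0.074 88.7 259
-0.067 88.9 245
-0.055 88.8 232
-0.04 88.7 222
bar cx -23.36578297568542 0.4864331870330175 cy min -75.99155371371393
time_s: 9.35
position: [0.5557, 0.2593, 0.0869]
tool_rot: [[-0.824, 0.567, 0.001], [0.567, 0.824, -0.003], [-0.003, -0.002, -1.0]]
ft_force: [-0.5, 0.5, -3.0]
grip_width: 0.0109
rim -y 95.2
-0.074 88.8 261
-0.067 88.8 245
-0.055 88.8 234
-0.04 88.9 219
bar cx -23.438833138907594 0.48668160713807396 cy min -75.98553283301096
```

The bar top is level, about 6.4 mm below the rim, and it has stopped descending, so it is seated. Releasing with a small opening.

```bash
python3 -m pendant '[[[0,0,0],0,-0.5],[[0,0,0],0,-0.4],[[0,0,0],0,-0.4],[[0,0,20],0,-0.4],[[0,0,30],0,-0.4],[[0,0,40],0,-0.4],[[0,0,0],0,-0.4]]'
python3 - <<'E'
from h import *
exec(open('seat.py').read().split('\n',1)[1]) if 0 else None
E
python3 seat.py
python3 - <<'E'
from h import *
im,w=cloud('wrist'); save('w6.png',im); z=w[...,2]
a=np.radians(-124.5); ex=np.array([np.cos(a),np.sin(a)]); ey=np.array([-ex[1],ex[0]])
d=w[...,:2]-np.array([.5485,.2488]); cx=d@ex; cy=d@ey
for y in range(-76,80,8):
    c=(abs(cy*1000-y)<4)&(z>.083)&(z<.093)&(abs(cx+.0115)<.010); print(y,c.sum(),1000*np.round(np.nanmedian(z[c]),4),1000*np.round(cx[c].mean(),4))
E
```

```text
time_s: 10.28
position: [0.5555, 0.2592, 0.1761]
tool_rot: [[-0.824, 0.567, -0.003], [0.567, 0.824, -0.004], [0.001, -0.005, -1.0]]
ft_force: [0.1, 0.8, -0.7]
grip_width: 0.0254
rim -y 95.1
-0.074 88.1 88
-0.067 88.1 92
-0.055 88.2 88
-0.04 88.2 88
bar cx -23.138809480681058 0.08477143025732231 cy min -75.9633965382826
-76 263 88.5 -12.3
-68 237 88.3 -12.0
-60 167 88.2 -12.0
-52 154 88.1 -12.1
-44 154 88.1 -12.1
-36 150 88.0 -12.1
-28 143 88.1 -12.1
-20 82 88.2 -12.3
-12 0 nan nan
-4 0 nan nan
4 0 nan nan
12 0 nan nan
20 0 nan nan
28 100 88.2 -12.200000000000001
36 113 88.0 -12.200000000000001
44 110 88.2 -12.200000000000001
52 104 88.3 -12.3
60 147 88.1 -12.5
68 183 88.3 -12.1
76 197 88.7 -11.6
  return np.nanmean(a, axis, out=out, keepdims=keepdims)
<stdin>:6: RuntimeWarning: Mean of empty slice.
  ret = ret.dtype.type(ret / rcount)
```

View pics/w6.png

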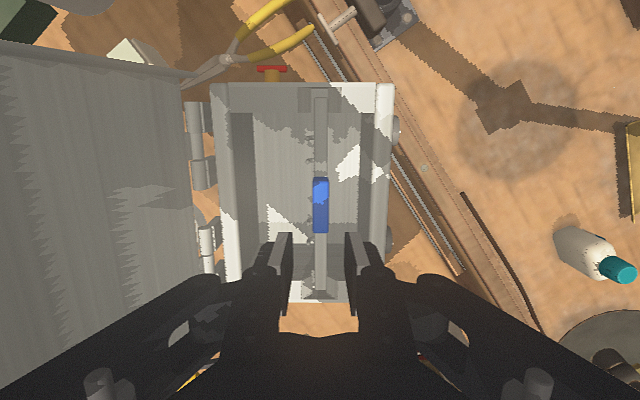

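The rail is home: its top is at 88.1 mm along both arms and it is central in x. Next I go up and over the lid tab to measure it.

```bash
python3 -m pendant '[[[0,0,55],0,0],[[0,0,60],0,0],[[0,0,60],0,0],[[0,0,30],0,0],[[-25,-40,0],0,0],[[-20,-30,0],0,0],[[0,0,0],0,0]]'
cat > lid.py <<'E'
from h import *
import sys
s=env.observe(); p0=np.array(s['position']);R=np.array(s['tool_rot'])
im,w=cloud('wrist'); save(sys.argv[1],im); z=w[...,2]
a=np.radians(-124.5); ex=np.array([np.cos(a),np.sin(a)]); ey=np.array([-ex[1],ex[0]])
C=np.array([.5463,.2491]); d=w[...,:2]-C; cx=d@ex*1000; cy=d@ey*1000; zz=z*1000
I=im.astype(int).max(2)
t=(abs(cy)<30)&(zz>235)&(zz<285)&(cx>40)&(cx<150)
dark=t&(I<90); print('tab dark n',dark.sum(),'cx',np.percentile(cx[dark],[1,50,99]),'cy',np.percentile(cy[dark],[1,50,99]),'z',np.percentile(zz[dark],[1,50,99]))
t2=(abs(cy)<85)&(zz>225)&(zz<285)&(cx>40)&(cx<150)&(I<90); print('cy wide',np.percentile(cy[t2],[1,99]))
P=np.c_[cx,cy,zz].reshape(-1,3) if 0 else np.stack([cx,cy,zz],-1)[(abs(cy)<80)&(zz>140)&(zz<235)&(cx>60)&(cx<140)]
if len(P)>50:
    f=np.polyfit(P[:,2],P[:,0],1); print('plate: n',len(P),'q',np.pi/2+np.arctan(f[0]),'cx at z=254',np.polyval(f,254))
q=p0[:2]-C; print('tcp cx cy z',q@ex*1000,q@ey*1000,p0[2]*1000,'yaw',np.degrees(np.arctan2(R[1,1],R[0,1])),s['time_s'])
E
python3 lid.py w7.png
```

```text
time_s: 11.25
position: [0.5067, 0.1867, 0.3725]
tool_rot: [[-0.823, 0.567, -0.028], [0.567, 0.824, -0.01], [0.018, -0.024, -1.0]]
ft_force: [-0.2, 0.5, 0.0]
grip_width: 0.0426
tab dark n 1550 cx [107.91428336 114.94167494 124.53268376] cy [-29.52189266  -1.80201166  29.02997579] z [246.19046194 264.06232126 267.41185948]
cy wide [-31.96705411  29.12112512]
plate: n 3571 q 1.9004183260522578 cx at z=254 118.97156114129604
tcp cx cy z 73.88637641365638 2.7378038159757194 372.5308412692224 yaw 55.47225472328397 11.25
```

View pics/w7.png

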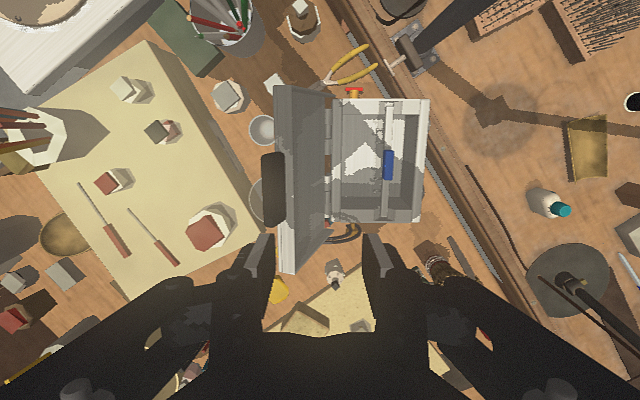

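The lid angle measures 1.900 and the tab is at cx≈119, cy≈-1.5, top at z≈267, which matches the drawing. It shows in the image at (272,188).

```bash
python3 -m pendant '[[[-29,-36,-30],0,0],[[0,0,-30],0,0],[[0,0,0],0,0]]'; python3 lid.py w8.png | tail -1
```

```text
time_s: 11.68
position: [0.4789, 0.1521, 0.3077]
tool_rot: [[-0.825, 0.565, -0.033], [0.565, 0.825, -0.01], [0.022, -0.027, -0.999]]
ft_force: [0.8, 0.1, 0.2]
grip_width: 0.0425
tcp cx cy z 118.13886465510848 -0.5669988770473415 307.70032804869675 yaw 55.60992245044894 11.675
```

```bash
python3 -m pendant '[[[-1,-2,-30],0,0],[[0,0,-22],0,0],[[0,0,-5],0,0],[[0,0,0],0,0]]'; python3 lid.py w9.png | tail -1
```

```text
time_s: 12.22
position: [0.4824, 0.1522, 0.2549]
tool_rot: [[-0.826, 0.563, -0.023], [0.563, 0.827, -0.009], [0.014, -0.02, -1.0]]
ft_force: [0.3, -0.9, 0.6]
grip_width: 0.0427
tcp cx cy z 116.02290756217201 2.186927004162531 254.913133659281 yaw 55.76258298956745 12.225
```

```bash
python3 -m pendant '[[[-5,-2,-7],-0.004,0],[[0,0,0],0,-0.2],[[0,0,0],0,-0.4],[[0,0,0],0,-0.4]]'; python3 lid.py w10.png
```

```text
time_s: 12.78
position: [0.4777, 0.1502, 0.2495]
tool_rot: [[-0.824, 0.566, -0.019], [0.566, 0.824, -0.008], [0.011, -0.018, -1.0]]
ft_force: [0.6, -0.6, 0.6]
grip_width: 0.0256
tab dark n 5590 cx [ 95.51940613 117.13961742 145.73450266] cy [-29.45174135  -6.69972967  27.78042385] z [246.15248113 265.19739107 283.5294511 ]
cy wide [-32.1950692   28.33409428]
plate: n 1361 q 1.9002722191037407 cx at z=254 119.00182671435039
tcp cx cy z 120.32842625591904 -0.5368735055261582 249.46156753855948 yaw 55.516347987357484 12.775
```

View pics/w10.png

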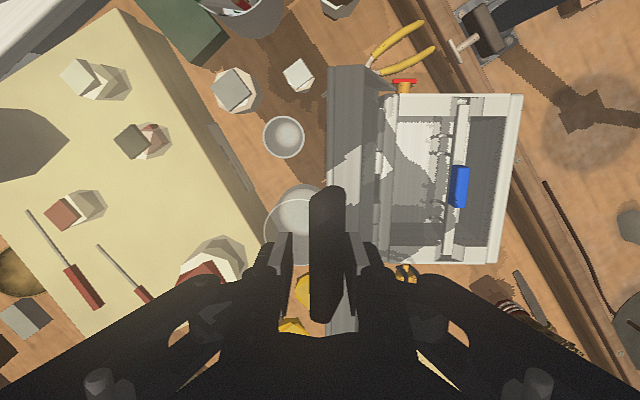

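The tab at (328,255) stands between the two fingers, and the lid has not moved (q=1.900). Bringing it forward slowly.

```bash
python3 -m pendant '[[[4,6,1],0,-0.4],[[4,6,1],0,-0.4],[[4,6,1],0,-0.45],[[4,6,1],0,-0.5],[[0,0,0],0,-0.5]]' 25; python3 lid.py w11.png|tail -2
```

```text
time_s: 13.45
position: [0.4951, 0.1762, 0.2538]
tool_rot: [[-0.824, 0.566, -0.019], [0.566, 0.824, -0.009], [0.011, -0.018, -1.0]]
ft_force: [-0.1, 0.1, 0.3]
grip_width: 0.0214
cy wide [-32.20813315  28.30942   ]
tcp cx cy z 89.02792969108452 -0.8801655440343659 253.80259716291275 yaw 55.53736065758576 13.45
```

```bash
python3 -m pendant '[[[3,5,0],0,-0.55],[[3,5,0],0,-0.6],[[2,3,0],0,-0.65],[[0,0,0],0,-0.65]]' 25; sed -i 's/(zz>140)&(zz<235)&(cx>60)/(zz>140)\&(zz<235)\&(cx>50)/; s/len(P)>50/print(len(P)) or len(P)>20/' lid.py; python3 lid.py w12.png
```

```text
time_s: 14.0
position: [0.5035, 0.1899, 0.2537]
tool_rot: [[-0.824, 0.566, -0.019], [0.566, 0.824, -0.009], [0.011, -0.018, -1.0]]
ft_force: [0.3, 0.1, -0.2]
grip_width: 0.015
tab dark n 4301 cx [53.41627845 74.3910974  93.48282881] cy [-29.42259138  -8.44680684  28.02373156] z [259.49718225 273.22524538 283.79675306]
cy wide [-32.25579599  28.80649721]
0
tcp cx cy z 73.05832234707158 -1.7589243590067645 253.6704167922867 yaw 55.51558858114323 14.0
```

```bash
python3 -m pendant '[[[2,3,0],0,-0.7],[[0,0,0],0,-1],[[0,0,0],0,-1],[[0,0,0],0,-1]]' 40; python3 lid.py w13.png|tail -1
python3 - <<'E'
from h import *
a=np.radians(-124.5); ex=np.array([np.cos(a),np.sin(a)]); ey=np.array([-ex[1],ex[0]])
for n in('scene','top'):
    im,w=cloud(n); 
    if n=='scene': save('s2.png',cv2.resize(im[110:250,310:450],(600,600)))
    d=w[...,:2]-np.array([.5463,.2491]); cx=d@ex*1000; cy=d@ey*1000; z=w[...,2]*1000
    m=(abs(cy)<75)&(z>125)&(z<235)&(cx>35)&(cx<110); P=np.stack([cx,cy,z],-1)[m]
    print(n,len(P))
    if len(P)>30:
        for _ in range(3):
            f=np.polyfit(P[:,2],P[:,0],1); r=P[:,0]-np.polyval(f,P[:,2]); P=P[abs(r)<max(3,2*r.std())]
        print('q',np.pi/2+np.arctan(f[0]),'cx at 110,262',np.polyval(f,[110,262]),len(P))
E
```

```text
time_s: 14.55
position: [0.506, 0.1936, 0.2539]
tool_rot: [[-0.824, 0.566, -0.017], [0.566, 0.824, -0.006], [0.011, -0.015, -1.0]]
ft_force: [0.7, 1.5, -0.7]
grip_width: 0.0111
tcp cx cy z 68.56114350421093 -1.7715580013575527 253.92270095592866 yaw 55.50930975735708 14.55
scene 745
q 1.5777610584985797 cx at 110,262 [70.64102547 71.69968181] 717
top 92
q 1.5773387575676074 cx at 110,262 [73.44485193 74.43931559] 92
```

View pics/s2.png

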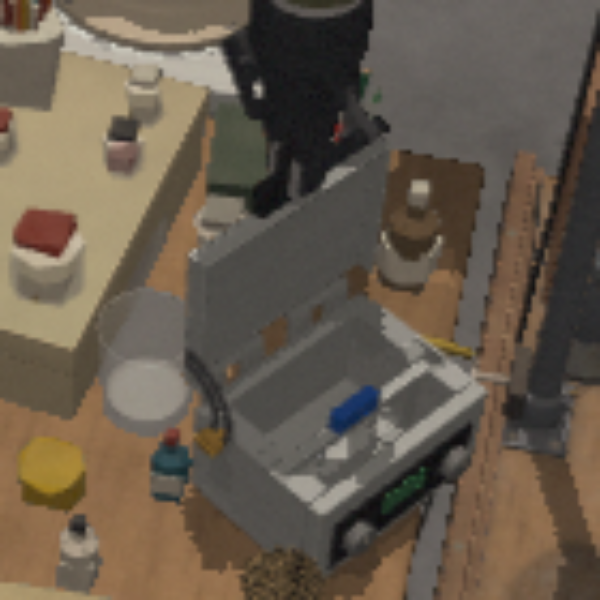

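The lid stands upright in the gripper, the rail is in the tank, and the bystanders look untouched. I'll calibrate the angle estimate using the first picture, where q is known to be 1.90.

Run:
```python
from h import *
a=np.radians(-124.5); ex=np.array([np.cos(a),np.sin(a)]); ey=np.array([-ex[1],ex[0]])
def q(w,k,lo,hi):
    d=w[...,:2]-np.array([.5463,.2491]); cx=d@ex*1000; cy=d@ey*1000; z=w[...,2]*1000
    m=(abs(cy)<75)&(z>lo)&(z<hi)&(cx>35)&(cx<140); P=np.stack([cx,cy,z],-1)[m]
    for _ in range(5):
        f=np.polyfit(P[:,2],P[:,0],1); r=P[:,0]-np.polyval(f,P[:,2]); P=P[abs(r)<max(2.5,1.5*r.std())]
    print(k,np.pi/2+np.arctan(f[0]),np.polyval(f,[110,200,250]),len(P))
w1=np.load('scene1.npz')['w']; w2=cloud('scene')[1]
for lo,hi in((125,235),(140,225),(150,240)): q(w1,'start',lo,hi); q(w2,'now',lo,hi)
print(env.observe()['time_s'],env.observe()['position'])
```

```text
start 1.8948455108423277 [ 70.75534141 100.98538104 117.7798475 ] 899
now 1.5756218854880906 [70.77339965 71.20770331 71.44898312] 690
start 1.8933319715629877 [ 70.93081353 101.00934314 117.71963736] 733
now 1.5771990886112577 [70.66009887 71.23635531 71.55649778] 588
start 1.8903931122039113 [ 71.236346   101.02112329 117.56822178] 707
now 1.5720404797002572 [71.09277796 71.20475178 71.26695945] 524
14.75 [0.50598484 0.19355969 0.25389037]
```

```bash
python3 -m pendant '[[[0,0,0],0,-1],[[0,0,0],0,-1]]' 40; python3 -c "
from rig import ticket; print(ticket.close_job())"
```

```text
time_s: 15.0
position: [0.506, 0.1936, 0.2539]
tool_rot: [[-0.824, 0.566, -0.018], [0.566, 0.824, -0.006], [0.011, -0.015, -1.0]]
ft_force: [0.8, 1.4, -0.3]
grip_width: 0.011
the job is handed in; nothing more can be done
None
```

The hook rail hangs in both pockets of the cleaner and has been let go. The lid is upright over its hinge with the gripper still holding its tab at 40 N. I handed the job in at 15.0 s of the 54 s allowed.

- **Rail:** after release, its top measured 88.1–88.7 mm above the bench along both visible arms. Home is 88 mm. It was level and central in the pockets (12 mm in front of the middle).
- **Lid:** the estimates of its angle disagree slightly around the 1.57 target. The scene camera gave about 1.576, or 1.581 when corrected by the known start angle. The gripper position gave about 1.56. I did not try a sub-millimetre correction. The grip was steady, with under 2 N at the wrist in my last reading.
- **Other things:** I judged these only by eye from the pictures. The pot stood in place after the rail came off, and nothing near the cleaner looked disturbed. I did not re-measure the pot, pan, pliers or brush afterwards.

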